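# Slide a mounting plate under the drill jig's bridge and bolt it in

## Robot

A 7-joint arm with a two-finger parallel gripper is mounted at the origin on the work surface. World frame = base frame: x ahead of the robot, y to its left, z up, the work surface at z = 0. Lengths are in m, angles in rad, forces in N, time in s.
With the tool pointing down it reaches from about 0.425 to 0.875 m from the base axis. Payload 8.4 kg.
Tool frame: the origin (TCP) lies midway between the tips of the shut fingers; the grasp point (between the pads) lies 19 mm behind it (ctrl.tcp_to_grasp is the distance from the TCP to the grasp point, in m); z points along the fingers, y is the line along which they close (so a half turn about z gives the same grasp; the last joint's range is limited). The gripper opens to 85 mm and grips with 20 to 120 N. Pads are 22 mm wide; open, the fingers measure 114 mm over their backs; the gripper's body (76 mm by 85 mm) begins 54 mm behind the grasp point. The pads swing forward as they close: fully open they stand 13 mm farther back than shut.
Start: joints at [1.143, 0.333, 0.04, 1.465, -0.013, 1.343, -0.059], TCP at [0.21, -0.615, 0.231] pointing down, gripper open.
Joint ranges: [-2.58, 2.58], [-0.38, 2.09], [-1.3, 1.39], [0.25, 2.4], [-1.5, 4.64], [0.08, 2.09], [-2.65, 2.65]. Speed limits (rad/s): [2.22, 2.22, 2.79, 2.79, 3.14, 3.14, 3.14].

## Interface

Orientations are given as [roll, pitch, yaw] about the fixed x, y, z axes, in that order (R = Rz(yaw) Ry(pitch) Rx(roll)).
In Python, from bench import ctrl gives the robot as it stands. The module is installed in compiled form; this text tells all that it offers.
- The arm moves only by the shell command python3 -m handwheel 'ROWS' [FORCE]. ROWS is a JSON object of lists of equal length, an entry for each row: "slide": the shift along the tool's x, y, z in m, a list of three; "twist": the turn, a rotation vector about the tool's x, y, z in rad, a list of three; "hand": the gripper command: -1 is fully open, 1 is shut, values between are in proportion. A call has 1 to 12 rows; each row is the pose to reach, as a shift and turn from the pose commanded when the call began, along the tool's axes at that moment; what a row does not reach only later rows make up. A row lasts 1/10 s, in which the tool goes at most 50 mm and 8.59 degrees, less where a joint would pass 70% of its speed; a pose out of reach is approached as far as the arm can. A call with a gripper value outside its range is refused whole. The fingers move at their own pace and stop on an object; FORCE is the grip in N (left out, the last holds). Time passes only in rows, so rows that repeat a pose let the fingers close. It gives the time, the measured TCP pose, the force, the opening and the grip force at its end, in the units of the state.
- ctrl.state(): the state, without advancing time (a new reading comes with each control period).
- ctrl.read_camera(name): name is "side" or "top" or "wrist"; returns the picture (420x560x3 uint8, red, green, blue); there is no depth.
- ctrl.camera_params(name): a dict with "K" (3x3 intrinsics, pixels), "extrinsics" (4x4, takes a point from world to camera coordinates). Camera axes: x right, y up, looking along -z (the intrinsics and any distortion apply to the point x, -y, -z); pixel columns grow to the right and rows downward; lengths in m; the calibration is good to about 2 mm. A picture is of the moment at which its call begins: read the wrist's pose just before it. camera_params takes no time and is no camera call; for the wrist camera it gives the pose at the moment of the call.
- ctrl.sign_off(): hands the job in; it is judged then, once.
The state is a dict: "t": time; "joints": joint angles; "joint_velocities": joint speeds; "joint_torque": joint torques, N m; "tcp_pos": TCP position; "tcp_rot": TCP orientation; "contact_force": force on the tool from outside, world axes, zero at the start; "wrist_torque": the same for the moment, N m; "opening": opening from 0.0 (shut) to 1.0 (fully open); "gripper_force": force on a finger pad.
Only numpy, scipy, OpenCV 4.12 (cv2) and the standard library are available. Lean on these libraries where they do the work, as an engineer would, in place of code of your own. Each camera call takes 0.05 s, during which the arm holds its last target. There are 200 camera calls.

## Task

Push the aluminium mounting plate flat along the bench, lengthwise, into the open mouth of the drill jig and under its low bridge until it is fully home against the end stop, without lifting or tipping it. Then push the jig's locking bolt by its knob all the way across behind the plate. Only push with the fingers: pick nothing up, and leave the other things on the bench where they are.

Things in the scene. Friction and masses are not known exactly. Their poses are not given: they have to be found in the camera images.
- plate: Loose flat aluminium door-closer mounting plate, 130 (x) x 95 (y) x 12 (z) mm, about 0.4 kg, with a screw hole near each corner. Origin: centre of its underside, z up. It is the same after a half turn, so either short end may go in first.
- jig: Grey drill jig fixed to the bench, without a floor: the plate slides on the bench top. Origin on the bench, where the plate's origin lies when the plate is home; +x is the direction of pushing in, z up; its +y side is nearer the robot. The lane is 99 mm wide between rails 15 mm high (inner faces at y = +-49.5 mm, outer +-66) from x = -12 mm to the stop. The home plate's rear end is at x = -65 mm.
- jig_stop (a point): Point on the bench at the middle of the end stop's face (22 mm high, across the lane): x = +65 mm, y = 0 in the jig frame.
- jig_bridge (a point): Point on the bridge's underside, 15 mm above the bench, at the middle of its front edge: x = -5 mm, y = 0 in the jig frame. The bridge spans the lane from x = -5 to +35 mm; its top is 35 mm and the two drill bushes on it 41 mm above the bench.
- jig_mouth (a point): Point on the bench in the middle of the jig's mouth: x = -62 mm, y = 0 in the jig frame. The rails flare out here to about 125 mm and narrow evenly to the 99 mm lane at x = -12 mm.
- bolt (a joint): Travel of the locking bolt (m): 0 = drawn back, lane open (tip at y = +62 mm in the jig frame); 0.060 = fully across (tip at y = +2 mm). It slides towards the jig's -y along x = -77 mm, with about 1.5 N of friction, stays where left, no spring; starts 0 to 6 mm out. Steel bar 14 mm wide, 2 to 12 mm above the bench; 5 mm lie between it and a home plate's rear end.
- bolt_knob (a point): Point on the axis of the bolt's knob, an upright steel pin, 16 mm diameter, from 12 to 42 mm above the bench; the point is at 30 mm. In the jig frame: x = -77 mm, y = +118 mm minus the travel. The bolt runs between two fixed cheeks 16 mm high that span x = -95 to -59 mm, y = +74 to +154 mm.
- padlock: Bystander: brass padlock standing upright, 45 x 22 x 68 mm, on the bench beside the jig's far (-y) side. Origin: centre of its underside.
- lever_handle: Bystander: steel door lever handle standing on its round rose (52 mm diameter), lever 57 mm high reaching about 125 mm along its own +x; beyond the jig's stop. Origin: centre of the rose's underside.
- hinge: Bystander: folded brass hinge lying flat, 100 x 46 x 12 mm. Origin at its underside, near the middle.
- lock_cylinder: Bystander: brass door lock cylinder, 62 x 17 x 35 mm, lying along its x on the bench on the near (+y) side of the jig. Origin: centre of its underside.
- carton: Bystander: small white and blue carton, 110 x 75 x 45 mm. Origin: centre of its underside.
- oil_can: Bystander: upright blue can, 52 mm diameter, 150 mm high. Origin: centre of its underside.
- screwdriver: Bystander: screwdriver lying on the bench, along its own x, handle to -x. Origin near the middle of its length.
There are look-alikes about, which are no part of the job. Of the things that look like the plate, the larger one is meant.

How it is judged:
By the outcome, as a careful person would: the job done as asked, in the order asked, and still so for the second after the job is handed in, with the robot touching nothing.
It also fails if it takes over 72 s, if anything falls off the work surface, if the arm or the gripper's body presses on something with over 40 N, if the wrist force passes 120 N, or if a joint passes its speed limit or range.

## Working session

There is one attempt and no reset: what is moved stays moved. The work goes in short steps, Python scripts to look and compute and a shell command to move; the robot and the scene stay as the last step left them, time stands still between calls to the robot, and variables do not carry over. Pictures are saved under pics/ and viewed, at most 10 in all, crops included, and the job is handed in when it is done.

```bash
mkdir -p pics
python3 - <<'E'
from bench import ctrl
import cv2
for n in("top","side"):
    im=ctrl.read_camera(n); cv2.imwrite(f"pics/{n}0.png",cv2.resize(im[:,:,::-1],(784,588),interpolation=cv2.INTER_CUBIC))
    p=ctrl.camera_params(n); print(n,p)
s=ctrl.state(); print({k:s[k] for k in("t","tcp_pos","tcp_rot","contact_force","opening")})
E
```

```text
top {'K': array([[455.45913951,   0.        , 277.88611465],
       [  0.        , 455.45913951, 211.04544513],
       [  0.        ,   0.        ,   1.        ]]), 'extrinsics': array([[ 0.02110757, -0.99954926,  0.02134804, -0.10265541],
       [ 0.98475566,  0.02447325,  0.17221309, -0.55481352],
       [-0.17265792,  0.0173876 ,  0.98482837, -1.11511171],
       [ 0.        ,  0.        ,  0.        ,  1.        ]])}
side {'K': array([[481.76925729,   0.        , 289.62988544],
       [  0.        , 481.76925729, 204.9402688 ],
       [  0.        ,   0.        ,   1.        ]]), 'extrinsics': array([[-0.79660733, -0.60439678,  0.0110134 ,  0.40561793],
       [ 0.33908808, -0.4316939 ,  0.83585863, -0.26858575],
       [-0.50043585,  0.66958563,  0.54883427, -0.97877162],
       [ 0.        ,  0.        ,  0.        ,  1.        ]])}
{'t': 0.1, 'tcp_pos': array([ 0.20975487, -0.61480127,  0.23051271]), 'tcp_rot': array([-3.14014660e+00,  7.47417291e-05,  3.28803912e-01]), 'contact_force': array([-0.35846731,  0.08943846, -0.10088612]), 'opening': 0.9960235130301186}
```

View pics/top0.png

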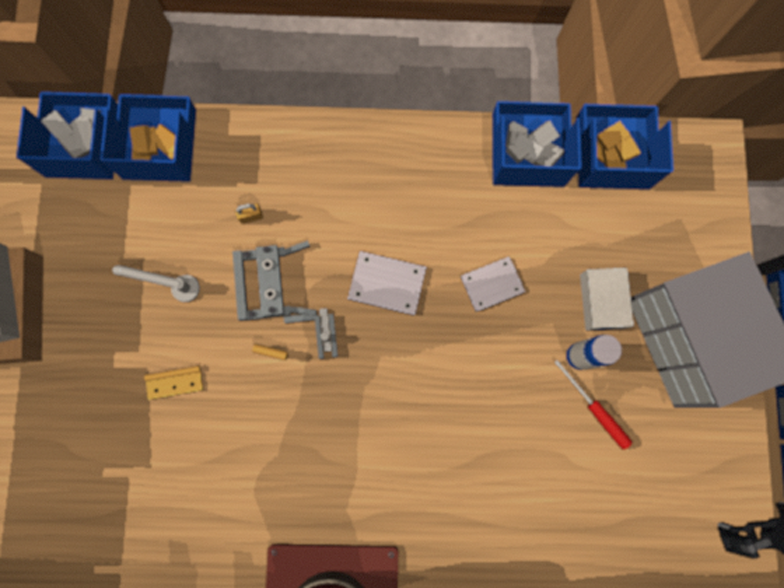

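View pics/side0.png

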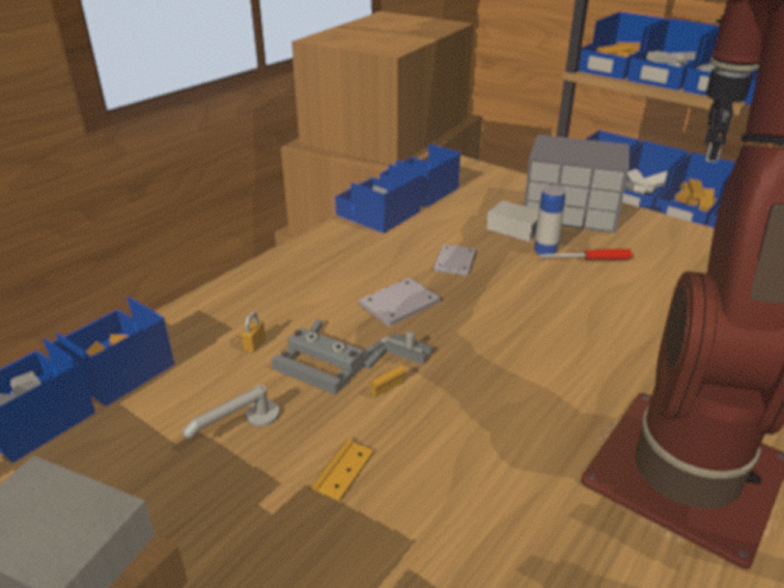

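The top view (784x588 px) shows the jig at about (260,283), with its mouth to the right, which is world -y. The plate is at (388,283), the smaller look-alike at (493,284) and the bolt knob near (326,320). The side view agrees with this. Next I'll measure on an enlarged crop.

```bash
cat > h.py <<'E'
import numpy as np,cv2
from bench import ctrl
def toworld(name,uv,z,p=None):
    p=p or ctrl.camera_params(name);K=p["K"];E=p["extrinsics"];R,t=E[:3,:3],E[:3,3]
    c=-R.T@t; out=[]
    for u,v in np.atleast_2d(uv):
        d=R.T@np.array([(u-K[0,2])/K[0,0],-(v-K[1,2])/K[1,1],-1.])
        out.append(c+d*(z-c[2])/d[2])
    return np.array(out)
def topix(name,X,p=None):
    p=p or ctrl.camera_params(name);K=p["K"];E=p["extrinsics"]
    c=np.atleast_2d(X)@E[:3,:3].T+E[:3,3]
    return np.c_[K[0,2]+K[0,0]*c[:,0]/-c[:,2],K[1,2]+K[1,1]*c[:,1]/c[:,2]]
def frame(x,y,yaw,P):
    P=np.atleast_2d(P).astype(float);c,s=np.cos(yaw),np.sin(yaw)
    return np.c_[x+c*P[:,0]-s*P[:,1],y+s*P[:,0]+c*P[:,1],P[:,2]]
E
python3 - <<'E'
from h import *
im=ctrl.read_camera("top")[:,:,::-1].copy()
cv2.imwrite("pics/raw_top.png",im)
c=im[160:270,155:395]; cv2.imwrite("pics/crop1.png",cv2.resize(c,None,fx=3.3,fy=3.3,interpolation=cv2.INTER_CUBIC))
hsv=cv2.cvtColor(im,cv2.COLOR_BGR2HSV)
m=((hsv[:,:,1]<60)&(hsv[:,:,2]>130)).astype(np.uint8)
m=cv2.morphologyEx(m,cv2.MORPH_CLOSE,np.ones((5,5)))
for k in cv2.findContours(m,cv2.RETR_EXTERNAL,cv2.CHAIN_APPROX_NONE)[0]:
    if cv2.contourArea(k)<300: continue
    x,y=k[:,0].mean(0)
    if not(200<x<400 and 150<y<260): continue
    w=toworld("top",k[:,0]+0.0,0.012)[:,:2]
    r=cv2.minAreaRect((w*1000).astype(np.float32)); print((x,y),r)
E
```

```text
(np.float64(351.7391304347826), np.float64(202.55652173913043)) ((591.72802734375, -286.3902587890625), (74.34115600585938, 102.83738708496094), 23.429168701171875)
(np.float64(276.2138364779874), np.float64(201.79245283018867)) ((588.6544799804688, -85.2866439819336), (130.8388214111328, 95.89860534667969), 77.57830810546875)
```

View pics/crop1.png

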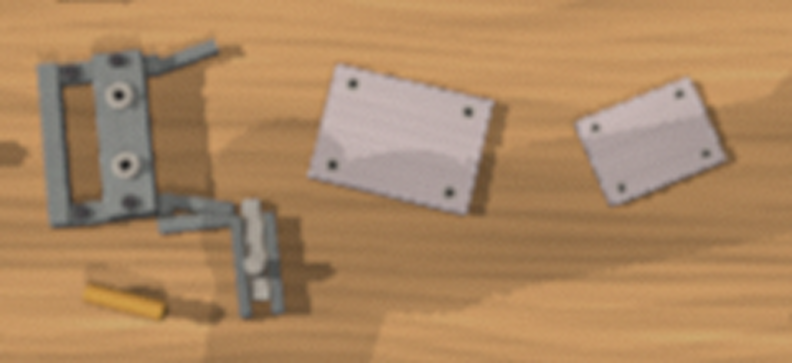

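```bash
cat >> h.py <<'E'
from scipy.spatial.transform import Rotation as Ro
def need(x,y,z,yaw):
    """slide/twist from the current pose to TCP x,y,z pointing down with yaw (mod pi)"""
    s=ctrl.state();R=Ro.from_euler("xyz",s["tcp_rot"]);
    d=R.inv().apply(np.array([x,y,z])-s["tcp_pos"])
    best=min((( R.inv()*Ro.from_euler("xyz",[np.pi,0,yaw+k*np.pi])).as_rotvec() for k in(-1,0,1)),key=np.linalg.norm)
    print("slide",d.round(4),"twist",best.round(4))
E
python3 - <<'E'
from h import *
from scipy.optimize import least_squares
q=np.array([[118,95],[125,165],[93,55],[142,55],[105,217],[157,213],[254,262]])
uv=(q+.5)/3.3-.5+[155,160]
def J(v):
    x,y,a,b,t,w=v
    return frame(x,y,a,np.array([[15,-b,41],[15,b,41],[35,-w,35],[-5,-w,35],[35,w,35],[-5,w,35],[-77,118-t,42]])*[.001]*1) 
p=ctrl.camera_params("top")
f=lambda v:(topix("top",J(np.r_[v[:3],v[3:]]),p)-uv).ravel()
r=least_squares(f,[.6,.12,1.65,25,3,66],x_scale=[.01,.01,.1,10,10,10])
print(r.x, r.fun.round(1))
x,y,a=r.x[:3]
c,s=np.cos(a),np.sin(a); d=np.array([.5887-x,-.0853-y]); print("plate in jig",c*d[0]+s*d[1],-s*d[0]+c*d[1],77.6-np.degrees(a))
need(.56,-.10,.30,np.radians(77.6-90))
E
```

```text
[ 0.5849062   0.11749515  1.70371595 28.04383595  5.06232885 64.37150581] [ 0.5  0.6  0.1  0.6 -0.3  0.5  0.2 -1.1 -0.1 -0.1 -0.3 -0.5 -0.1  0. ]
plate in jig -0.20150912233037993 0.023115812075498267 -20.015733436340327
slide [ 0.4977 -0.3743 -0.0689] twist [-1.200e-03  4.000e-04  5.452e-01]
```

```bash
python3 -m handwheel '{"slide":[[0.04,-0.03,-0.006],[0.08,-0.06,-0.012],[0.12,-0.09,-0.018],[0.16,-0.12,-0.024],[0.2,-0.15,-0.03],[0.24,-0.18,-0.036],[0.28,-0.21,-0.042],[0.32,-0.24,-0.048],[0.36,-0.27,-0.054],[0.4,-0.3,-0.06],[0.44,-0.33,-0.066],[0.47,-0.355,-0.069]],"twist":[[0,0,0.04],[0,0,0.09],[0,0,0.14],[0,0,0.19],[0,0,0.24],[0,0,0.29],[0,0,0.34],[0,0,0.39],[0,0,0.44],[0,0,0.49],[0,0,0.52],[0,0,0.545]],"hand":[0,0,0,0,0,0,0,0,0,0,0,0]}' && python3 -m handwheel '{"slide":[[0.015,0,0],[0.015,0,0],[0.015,0,0],[0.015,0,0]],"twist":[[0,0,0],[0,0,0],[0,0,0],[0,0,0]],"hand":[0,0,0,0]}'
python3 - <<'E'
from h import *
import pickle
p=ctrl.camera_params("wrist"); im=ctrl.read_camera("wrist")[:,:,::-1].copy()
pickle.dump((p,im),open("w1.pkl","wb")); cv2.imwrite("pics/w1.png",cv2.resize(im,(784,588),interpolation=cv2.INTER_CUBIC)); print(p)
s=ctrl.state();print(s["t"],s["tcp_pos"],s["tcp_rot"],s["opening"])
E
```

```text
t: 1.35
tcp_pos: [0.5412, -0.1249, 0.3008]
tcp_rot: [-3.141, -0.001, -0.216]
contact_force: [-0.1, -1.0, 0.3]
opening: 0.502
gripper_force: 0.0
t: 1.75
tcp_pos: [0.5539, -0.1318, 0.3001]
tcp_rot: [3.141, 0.001, -0.218]
contact_force: [-0.2, 0.6, 0.2]
opening: 0.498
gripper_force: 0.0
{'K': array([[352.44105403,   0.        , 273.55286232],
       [  0.        , 352.44105403, 214.59718587],
       [  0.        ,   0.        ,   1.        ]]), 'extrinsics': array([[-2.16136264e-01, -9.76363151e-01,  3.34962100e-04,
        -8.74090411e-03],
       [ 9.22631433e-01, -2.04353959e-01, -3.27094325e-01,
        -4.74623180e-01],
       [ 3.19431297e-01, -7.03878988e-02,  9.44991635e-01,
        -6.32147210e-01],
       [ 0.00000000e+00,  0.00000000e+00,  0.00000000e+00,
         1.00000000e+00]])}
1.8 [ 0.55391512 -0.13175006  0.30030303] [ 3.14122860e+00  2.68613272e-04 -2.18153447e-01] 0.5009861839217735
```

View pics/w1.png

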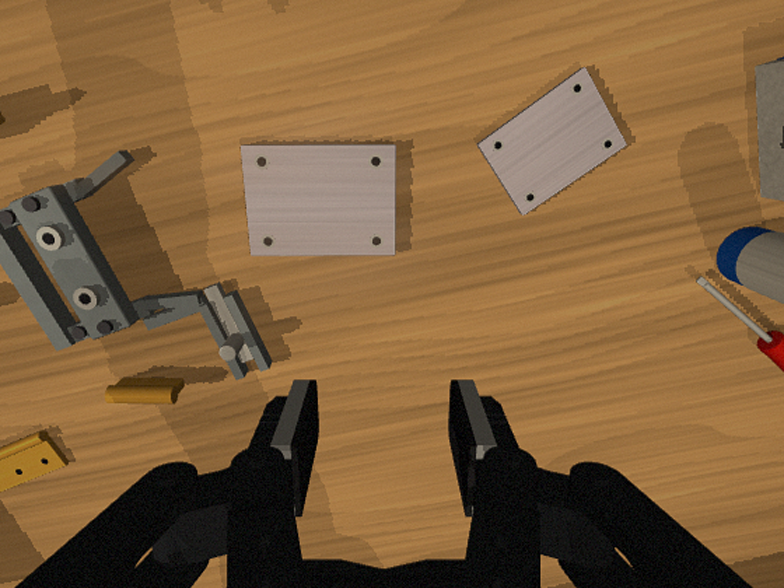

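The fingers stand along the plate's length, so the tool needs a quarter turn. In this view the plate is at (320,200), the jig bushes at (48,238) and (86,297), the knob top at (229,352), and the gap to the look-alike is about 70 mm.

Run:
```python
from h import *
import pickle
print(ctrl.state()["joints"].round(2))
need(.5694,-.1732,.30,np.radians(77.6))
p,im=pickle.load(open("w1.pkl","rb"))
hsv=cv2.cvtColor(im,cv2.COLOR_BGR2HSV)
m=((hsv[:,:,1]<60)&(hsv[:,:,2]>110)).astype(np.uint8)
m=cv2.morphologyEx(m,cv2.MORPH_CLOSE,np.ones((9,9)))
for k in cv2.findContours(m,cv2.RETR_EXTERNAL,cv2.CHAIN_APPROX_NONE)[0]:
    if cv2.contourArea(k)<3000: continue
    w=toworld("wrist",k[:,0],0.012,p)[:,:2]
    print(k[:,0].mean(0)*1.4,cv2.minAreaRect((w*1000).astype(np.float32)))
```

```text
[ 0.48  0.16 -0.37  1.54  0.06  1.45 -1.68]
slide [0.0241 0.0371 0.0003] twist [ 5.0000e-04 -1.0000e-04  1.5691e+00]
[319.75846995 198.19945355] ((592.5450439453125, -84.41026306152344), (128.8679962158203, 94.18730926513672), 77.71347045898438)
[552.92834646 141.36692913] ((596.547119140625, -284.643798828125), (72.78861999511719, 100.20738220214844), 23.453651428222656)
```

```bash
python3 -m handwheel '{"slide":[[0.002,0.003,0],[0.004,0.006,0],[0.006,0.009,0],[0.008,0.012,0],[0.01,0.015,0],[0.012,0.018,0],[0.014,0.021,0],[0.016,0.024,0],[0.018,0.027,0],[0.02,0.03,0],[0.022,0.034,0],[0.025,0.037,0]],"twist":[[0,0,-0.13],[0,0,-0.26],[0,0,-0.39],[0,0,-0.52],[0,0,-0.65],[0,0,-0.78],[0,0,-0.91],[0,0,-1.04],[0,0,-1.17],[0,0,-1.3],[0,0,-1.43],[0,0,-1.57]],"hand":[0,0,0,0,0,0,0,0,0,0,0,0]}' && python3 -m handwheel '{"slide":[[0,0,0],[0,0,0],[0,0,0]],"twist":[[0,0,0],[0,0,0],[0,0,0]],"hand":[0,0,0]}'
python3 - <<'E'
from h import *
import pickle
p=ctrl.camera_params("wrist"); im=ctrl.read_camera("wrist")[:,:,::-1].copy()
pickle.dump((p,im),open("w2.pkl","wb"))
hsv=cv2.cvtColor(im,cv2.COLOR_BGR2HSV)
m=((hsv[:,:,1]<60)&(hsv[:,:,2]>110)).astype(np.uint8)
m=cv2.morphologyEx(m,cv2.MORPH_CLOSE,np.ones((9,9)))
for k in cv2.findContours(m,cv2.RETR_EXTERNAL,cv2.CHAIN_APPROX_NONE)[0]:
    if cv2.contourArea(k)<3000: continue
    w=toworld("wrist",k[:,0],0.012,p)[:,:2]
    print(k[:,0].mean(0)*1.4,cv2.minAreaRect((w*1000).astype(np.float32)))
o=cv2.resize(im,(784,588),interpolation=cv2.INTER_CUBIC)
x,y,a=.5849,.1175,1.7037
L=lambda *P:cv2.polylines(o,[(topix("wrist",frame(x,y,a,np.array(P)*.001),p)*1.4).round().astype(int)],False,(0,0,255),1)
L([-5,-66,35],[35,-66,35],[35,66,35],[-5,66,35],[-5,-66,35]); L([65,-49.5,22],[65,49.5,22]); L([-12,-49.5,15],[65,-49.5,15]);L([-12,49.5,15],[65,49.5,15])
L([-95,74,16],[-59,74,16],[-59,154,16],[-95,154,16],[-95,74,16]); L([-77,113,12],[-77,113,42])
cv2.imwrite("pics/w2.png",o); s=ctrl.state();print(s["t"],s["tcp_pos"],s["tcp_rot"],s["joints"].round(2))
E
```

```text
t: 3.0
tcp_pos: [0.5705, -0.1733, 0.3005]
tcp_rot: [3.142, 0.001, 1.357]
contact_force: [0.4, 0.8, -0.2]
opening: 0.498
gripper_force: 0.0
t: 3.3
tcp_pos: [0.5709, -0.1721, 0.3004]
tcp_rot: [3.142, 0.0, 1.35]
contact_force: [0.3, -0.0, 0.5]
opening: 0.501
gripper_force: 0.0
[432.11563981 336.52417062] ((595.5734252929688, -283.1087341308594), (72.79742431640625, 101.90231323242188), 23.38960838317871)
[382.63157895 116.30877193] ((592.192626953125, -84.24063873291016), (128.63209533691406, 93.87118530273438), 77.7124252319336)
3.35 [ 0.57100367 -0.17203057  0.30043522] [3.14150728e+00 8.77875130e-05 1.35118713e+00] [ 0.62  0.24 -0.49  1.47  0.11  1.46 -0.09]
```

View pics/w2.png

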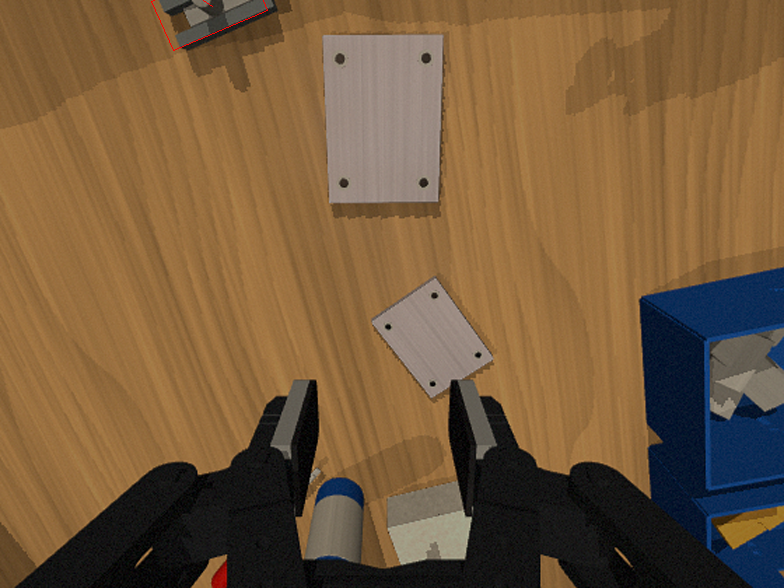

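The plate is at about (0.592, -0.084) with yaw 77.7°. Moved into the wrist camera's frame, the jig is at about (0.5885, 0.1188) with yaw 97.6°. In this view the plate is square ahead at (383,116), and there is about 58 mm of free room behind it. I'm going down there.

```bash
python3 -m handwheel '{"slide":[[0.001,0.001,0.03],[0.002,0.002,0.07],[0.002,0.002,0.11],[0.002,0.002,0.15],[0.002,0.002,0.19],[0.002,0.002,0.22],[0.002,0.002,0.245],[0.002,0.002,0.265],[0.002,0.002,0.28],[0.002,0.002,0.285],[0.002,0.002,0.288],[0.002,0.002,0.288]],"twist":[[0,0,-0.003],[0,0,-0.003],[0,0,-0.003],[0,0,-0.003],[0,0,-0.003],[0,0,-0.003],[0,0,-0.003],[0,0,-0.003],[0,0,-0.003],[0,0,-0.003],[0,0,-0.003],[0,0,-0.003]],"hand":[-0.2,-0.2,-0.2,-0.2,-0.2,-0.2,-0.2,-0.2,-0.2,-0.2,-0.2,-0.2]}' && python3 -m handwheel '{"slide":[[0,0,0.002],[0,0,0.004],[0,0,0.006],[0,0,0.008],[0,0,0.008],[0,0,0.008]],"twist":[[0,0,0],[0,0,0],[0,0,0],[0,0,0],[0,0,0],[0,0,0]],"hand":[-0.2,-0.2,-0.2,-0.2,-0.2,-0.2]}'
```

```text
t: 4.55
tcp_pos: [0.574, -0.1707, 0.0128]
tcp_rot: [3.141, 0.0, 1.357]
contact_force: [0.2, -0.6, -0.3]
opening: 0.602
gripper_force: 0.0
t: 5.15
tcp_pos: [0.5736, -0.1706, 0.0043]
tcp_rot: [-3.141, -0.0, 1.357]
contact_force: [-0.5, -0.4, 0.1]
opening: 0.599
gripper_force: 0.0
```

```bash
python3 -m handwheel '{"slide":[[0,0,0.001],[0,0,0.002],[0,0,0.003],[0,0,0.003]],"twist":[[0,0,0],[0,0,0],[0,0,0],[0,0,0]],"hand":[-0.2,-0.2,-0.2,-0.2]}' | grep -E "pos|contact"; python3 -m handwheel '{"slide":[[0,0,0.001],[0,0,0.002],[0,0,0.002]],"twist":[[0,0,0],[0,0,0],[0,0,0]],"hand":[-0.2,-0.2,-0.2]}'| grep -E "pos|contact"
python3 - <<'E'
from h import *
o=cv2.resize(ctrl.read_camera("wrist")[:,:,::-1],(784,588),interpolation=cv2.INTER_CUBIC)
cv2.imwrite("pics/w3.png",o)
E
```

```text
tcp_pos: [0.5735, -0.1706, 0.0011]
contact_force: [0.4, 0.5, 0.2]
tcp_pos: [0.5735, -0.1706, -0.0008]
contact_force: [-0.0, -0.0, -0.5]
```

View pics/w3.png

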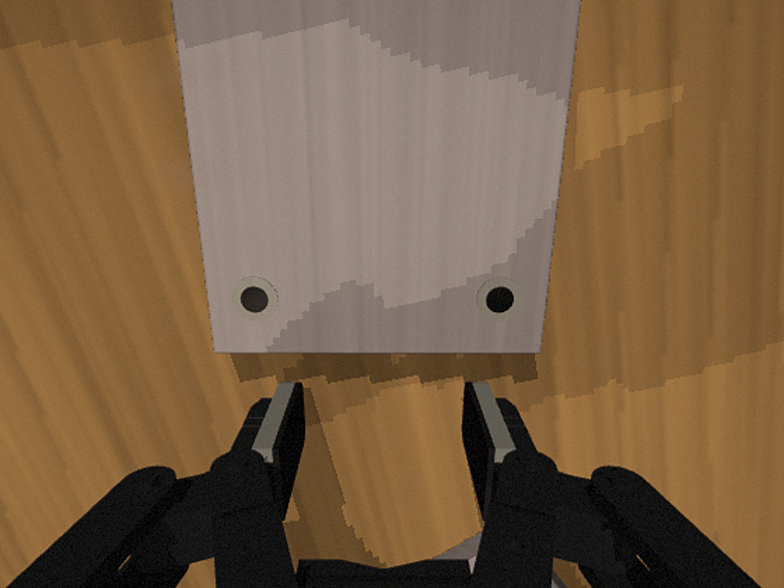

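The fingers are centred behind the plate: the rear edge is at row 352 and the finger tips at row 383, a gap of about 12 mm. They don't touch the bench. Next I'll work out the path.

```bash
python3 - <<'E'
from h import *
J=(.5885,.1188,np.radians(97.6));P=np.array([.592,-.0842]);th=np.radians(77.7)
c,s=np.cos(J[2]),np.sin(J[2]);d=P-J[:2];x,y=(c*d[0]+s*d[1])*1e3,(-s*d[0]+c*d[1])*1e3;print("plate in jig",x,y)
turn=J[2]-th;S=y/np.sin(turn)
for arc in(85,92,100):
    R=arc/turn; drop=R*(1-np.cos(turn)); st=(y-drop)/np.sin(turn); print(arc,"straight",st,"aligned at x",x+st*np.cos(turn)+R*np.sin(turn))
arc=92;R=arc/turn
for i in range(1,13):
    a=turn*i/12; print(i,round(76+R*np.sin(a)-76*np.cos(a),1),round(-R*(1-np.cos(a))+76*np.sin(a),1),round(-a,3))
E
python3 -m handwheel '{"slide":[[0,0,0.001],[0.003,0,0.002],[0.006,0,0.002],[0.009,0,0.002],[0.011,0,0.002],[0.013,0,0.002],[0.016,0,0.002],[0.02,0,0.002],[0.02,0,0.002]],"twist":[[0,0,0],[0,0,0],[0,0,0],[0,0,0],[0,0,0],[0,0,0],[0,0,0],[0,0,0],[0,0,0]],"hand":[-0.2,-0.2,-0.2,-0.2,-0.2,-0.2,-0.2,-0.2,-0.2]}'
python3 - <<'E'
from h import *
im=ctrl.read_camera("wrist")[:,:,::-1]; cv2.imwrite("pics/w4.png",im)
g=cv2.cvtColor(im,cv2.COLOR_BGR2HSV); print(g[230:285:3,270,1],g[230:285:3,270,2])
E
```

```text
plate in jig -201.6796520369629 23.378792831315494
85 straight 25.75202700851361 aligned at x -94.16399558433709
92 straight 22.216413130571425 aligned at x -90.6283817063949
100 straight 18.17571155578036 aligned at x -86.58768013160382
1 7.7 2.1 -0.029
2 15.5 4.0 -0.058
3 23.3 5.6 -0.087
4 31.1 7.0 -0.116
5 39.0 8.2 -0.145
6 46.9 9.1 -0.174
7 54.9 9.9 -0.203
8 62.8 10.4 -0.232
9 70.8 10.6 -0.26
10 78.8 10.7 -0.289
11 86.7 10.5 -0.318
12 94.7 10.1 -0.347
t: 6.8
tcp_pos: [0.578, -0.1503, -0.0026]
tcp_rot: [3.141, -0.0, 1.357]
contact_force: [-0.3, -1.0, 0.7]
opening: 0.598
gripper_force: 0.1
[ 40  43  42  37  41  40  40  40  38  42  41  39  42  42  42  41  44 145
 147] [127 131 127 130 131 127 128 127 129 127 132 149 147 150 127 130 127  86
  83]
```

```bash
python3 -m handwheel '{"slide":[[0.003,0,0],[0.006,0,0],[0.01,0,0],[0.01,0,0]],"twist":[[0,0,0],[0,0,0],[0,0,0],[0,0,0]],"hand":[-0.2,-0.2,-0.2,-0.2]}'
python3 - <<'E'
from h import *
import pickle
p=ctrl.camera_params("wrist");im=ctrl.read_camera("wrist")[:,:,::-1]
g=cv2.cvtColor(im,cv2.COLOR_BGR2HSV)
for c in (230,250,270,290,310):
  r=[r for r in range(230,300) if g[r,c,1]>90][0]; print(c,r,toworld("wrist",[[c,r-.5]],.012,p)[0][:2].round(4))
print(ctrl.state()["tcp_pos"])
E
```

```text
t: 7.25
tcp_pos: [0.5802, -0.1402, -0.0027]
tcp_rot: [3.142, -0.001, 1.358]
contact_force: [1.1, 0.2, 1.1]
opening: 0.6
gripper_force: 0.0
230 281 [ 0.567 -0.125]
250 281 [ 0.575  -0.1268]
270 281 [ 0.583  -0.1285]
290 281 [ 0.591  -0.1302]
310 281 [ 0.599  -0.1319]
[ 0.58014758 -0.14029419 -0.00267051]
```

```bash
python3 -m handwheel '{"slide":[[0.0097,0.002,0],[0.0175,0.004,0],[0.0253,0.0056,0],[0.0331,0.007,0],[0.041,0.0082,0],[0.0489,0.0091,0],[0.0569,0.0099,0],[0.0648,0.0104,0],[0.0728,0.0106,0],[0.0808,0.0107,0],[0.0887,0.0105,0],[0.0967,0.0101,0]],"twist":[[0,0,-0.029],[0,0,-0.058],[0,0,-0.087],[0,0,-0.116],[0,0,-0.145],[0,0,-0.174],[0,0,-0.203],[0,0,-0.232],[0,0,-0.26],[0,0,-0.289],[0,0,-0.318],[0,0,-0.347]],"hand":[-0.2,-0.2,-0.2,-0.2,-0.2,-0.2,-0.2,-0.2,-0.2,-0.2,-0.2,-0.2]}'
python3 - <<'E'
from h import *
import pickle
p=ctrl.camera_params("wrist");im=ctrl.read_camera("wrist")[:,:,::-1].copy()
t=ctrl.read_camera("top")[:,:,::-1]
g=cv2.cvtColor(im,cv2.COLOR_BGR2HSV)
for c in (250,290):
  r=[r for r in range(230,300) if g[r,c,1]>90][0]; print(c,r)
a=cv2.resize(im,(480,360),interpolation=cv2.INTER_AREA); b=cv2.resize(t[150:260,170:320],(480,352),interpolation=cv2.INTER_CUBIC)
o=np.zeros((600,800,3),np.uint8); o[:300,:400]=cv2.resize(a,(400,300)); o[300:593,:400]=cv2.resize(b,(400,293)); 
o=cv2.resize(im,(784,588)); cv2.imwrite("pics/w5.png",o); cv2.imwrite("pics/t5.png",cv2.resize(t[150:260,170:320],(784,575),interpolation=cv2.INTER_CUBIC))
E
```

```text
t: 8.5
tcp_pos: [0.6104, -0.0482, -0.0027]
tcp_rot: [-3.142, -0.0, 1.706]
contact_force: [-0.2, -1.4, -1.0]
opening: 0.596
gripper_force: 1.0
250 281
290 281
```

View pics/w5.png

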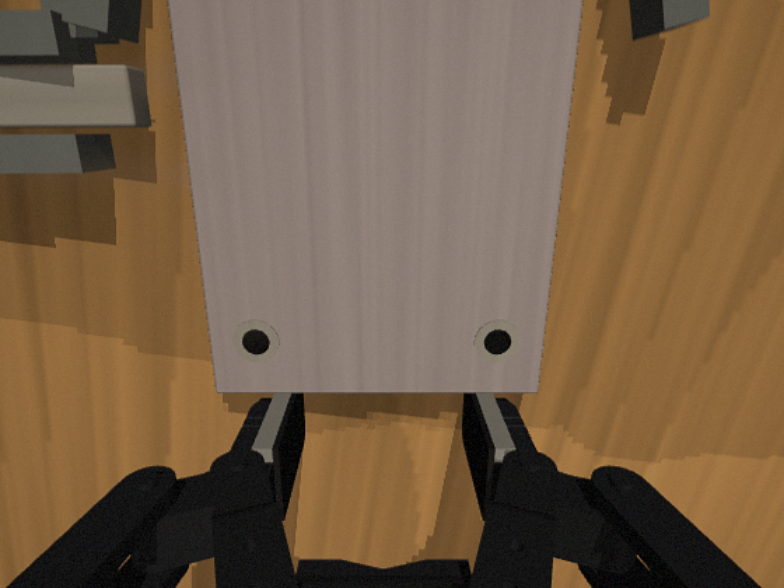

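The plate followed cleanly. Its rear edge is parallel to the fingers at row 392, and the bolt and cheek edges lie horizontal, so the yaw matches the jig. The flare tips are at cols 142 and 632, so the mouth centre is about 386, while the plate centre is about 375. The plate is therefore about 2-3 mm too far to the left. I'll check that numerically.

Run:
```python
from h import *
im=cv2.imread("pics/w5.png"); g=cv2.cvtColor(im,cv2.COLOR_BGR2HSV); S,V=g[...,1].astype(int),g[...,2]
for r in (4,12,20,28,34):
    print(r,"L",[(c,S[r,c],V[r,c]) for c in range(96,186,6)]); print("   R",[(c,S[r,c],V[r,c]) for c in range(570,720,8)])
p=ctrl.camera_params("wrist")
b=toworld("wrist",[[127/1.4,126/1.4],[127/1.4,66/1.4]],.012,p); f=toworld("wrist",[[142/1.4,40/1.4],[632/1.4,40/1.4]],0,p); f2=toworld("wrist",[[107/1.4,38/1.4],[663/1.4,38/1.4]],.015,p)
pl=toworld("wrist",[[172/1.4,40/1.4],[577/1.4,40/1.4],[216/1.4,391/1.4],[540/1.4,391/1.4]],.012,p)
s=ctrl.state();a=1.7037
def tj(X): d=X[:,:2]-s["tcp_pos"][:2]; return np.c_[d@[np.cos(a),np.sin(a)],d@[-np.sin(a),np.cos(a)]]*1e3
for n,X in(("bolt",b),("f0",f),("f15",f2),("plate",pl)): print(n,tj(X).round(1).tolist())
```

```text
4 L [(96, np.int64(26), np.uint8(87)), (102, np.int64(23), np.uint8(87)), (108, np.int64(18), np.uint8(71)), (114, np.int64(48), np.uint8(32)), (120, np.int64(30), np.uint8(34)), (126, np.int64(30), np.uint8(34)), (132, np.int64(25), np.uint8(31)), (138, np.int64(24), np.uint8(32)), (144, np.int64(150), np.uint8(90)), (150, np.int64(150), np.uint8(90)), (156, np.int64(148), np.uint8(131)), (162, np.int64(153), np.uint8(123)), (168, np.int64(55), np.uint8(98)), (174, np.int64(40), np.uint8(133)), (180, np.int64(42), np.uint8(133))]
   R [(570, np.int64(44), np.uint8(140)), (578, np.int64(40), np.uint8(142)), (586, np.int64(152), np.uint8(136)), (594, np.int64(154), np.uint8(137)), (602, np.int64(148), np.uint8(88)), (610, np.int64(147), np.uint8(97)), (618, np.int64(150), np.uint8(102)), (626, np.int64(150), np.uint8(102)), (634, np.int64(34), np.uint8(30)), (642, np.int64(11), np.uint8(24)), (650, np.int64(47), np.uint8(27)), (658, np.int64(51), np.uint8(25)), (666, np.int64(30), np.uint8(86)), (674, np.int64(28), np.uint8(83)), (682, np.int64(26), np.uint8(88)), (690, np.int64(21), 
[... 4517 characters left out ...]
, np.uint8(100)), (610, np.int64(147), np.uint8(104)), (618, np.int64(155), np.uint8(102)), (626, np.int64(150), np.uint8(102)), (634, np.int64(9), np.uint8(29)), (642, np.int64(28), np.uint8(27)), (650, np.int64(105), np.uint8(39)), (658, np.int64(137), np.uint8(78)), (666, np.int64(151), np.uint8(137)), (674, np.int64(146), np.uint8(131)), (682, np.int64(151), np.uint8(128)), (690, np.int64(155), np.uint8(127)), (698, np.int64(149), np.uint8(140)), (706, np.int64(148), np.uint8(140)), (714, np.int64(152), np.uint8(131))]
bolt [[84.6, 61.0], [97.9, 58.8]]
f0 [[105.2, 59.6], [105.7, -64.4]]
f15 [[103.3, 60.9], [103.8, -64.6]]
plate [[103.4, 47.5], [103.8, -46.3], [11.8, 47.0], [12.1, -47.5]]
```

The numbers agree: the plate is about 2.3 mm left of the mouth centre, with 91 mm still to go. I'll steer it slightly to the right on the way in.

```bash
python3 -m handwheel '{"slide":[[0.0035,-0.0007,0],[0.007,-0.0015,0],[0.0105,-0.0021,0],[0.014,-0.0028,0],[0.02,-0.0025,0],[0.026,-0.0023,0],[0.032,-0.002,0],[0.038,-0.0018,0],[0.045,-0.0015,0]],"twist":[[0,0,0.01],[0,0,0.02],[0,0,0.03],[0,0,0.04],[0,0,0.04],[0,0,0.04],[0,0,0.04],[0,0,0.04],[0,0,0.04]],"hand":[-0.2,-0.2,-0.2,-0.2,-0.2,-0.2,-0.2,-0.2,-0.2]}'
python3 - <<'E'
from h import *
im=ctrl.read_camera("wrist")[:,:,::-1]; im=cv2.resize(im,(784,588)); cv2.imwrite("pics/w6.png",im)
g=cv2.cvtColor(im,cv2.COLOR_BGR2HSV)
for c in (320,350,410,440): print(c,[r for r in range(330,430) if g[r,c,1]>90][0])
p=ctrl.camera_params("wrist");s=ctrl.state();a=s["tcp_rot"][2]
for r in (100,200,300,380):
    w=np.where((g[r,:,1]<75)&(g[r,:,2]>105))[0]; w=w[(w>150)&(w<610)]
    X=toworld("wrist",[[w.min()/1.4,r/1.4],[w.max()/1.4,r/1.4]],.012,p); d=X[:,:2]-s["tcp_pos"][:2]
    print(r,w.min(),w.max(),(d@[-np.sin(a),np.cos(a)]*1e3).round(1),(d@[np.cos(a),np.sin(a)]*1e3).round(1))
E
```

```text
t: 9.5
tcp_pos: [0.6027, -0.0047, -0.0027]
tcp_rot: [-3.141, 0.001, 1.664]
contact_force: [-1.0, -4.7, 2.0]
opening: 0.601
gripper_force: 2.3
320 393
350 393
410 393
440 393
100 214 572 [ 38.8 -47. ] [90.8 90.8]
200 193 560 [ 46.8 -46.9] [67.1 67.1]
300 151 549 [ 61.6 -47.1] [40.1 40.1]
380 217 539 [ 46.3 -46.9] [15.6 15.7]
```

View pics/w6.png

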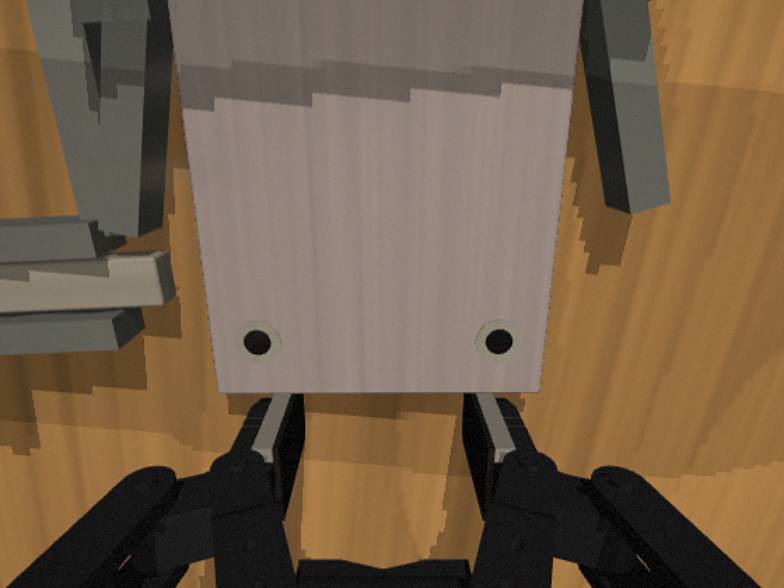

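The plate is in the mouth. Its rear edge is still parallel to the fingers (row 393) and it is centred to within 0.5 mm. I'll straighten it and push on.

```bash
python3 -m handwheel '{"slide":[[0.003,0.0007,0],[0.006,0.0015,0],[0.009,0.0021,0],[0.012,0.0028,0],[0.017,0.0026,0],[0.022,0.0024,0],[0.027,0.0022,0],[0.032,0.002,0],[0.036,0.0018,0]],"twist":[[0,0,-0.01],[0,0,-0.02],[0,0,-0.03],[0,0,-0.04],[0,0,-0.04],[0,0,-0.04],[0,0,-0.04],[0,0,-0.04],[0,0,-0.04]],"hand":[-0.2,-0.2,-0.2,-0.2,-0.2,-0.2,-0.2,-0.2,-0.2]}'
cat > e.py <<'E'
from h import *
im=ctrl.read_camera("wrist")[:,:,::-1]; im=cv2.resize(im,(784,588)); cv2.imwrite("pics/last.png",im)
g=cv2.cvtColor(im,cv2.COLOR_BGR2HSV)
print("edge rows",[(c,[r for r in range(330,430) if g[r,c,1]>90][:1]) for c in (320,350,410,440)])
E
python3 e.py
```

```text
t: 10.45
tcp_pos: [0.6012, 0.0322, -0.0027]
tcp_rot: [-3.142, -0.0, 1.704]
contact_force: [0.4, -1.8, -1.3]
opening: 0.598
gripper_force: 1.2
edge rows [(320, [393]), (350, [393]), (410, [393]), (440, [393])]
```

```bash
python3 -m handwheel '{"slide":[[0.002,0,0],[0.004,0,0],[0.006,0,0],[0.007,0,0],[0.008,0,0],[0.008,0,0]],"twist":[[0,0,0],[0,0,0],[0,0,0],[0,0,0],[0,0,0],[0,0,0]],"hand":[-0.2,-0.2,-0.2,-0.2,-0.2,-0.2]}'|grep -E "pos|contact|grip"; python3 e.py; python3 -m handwheel '{"slide":[[0.001,0,0],[0.002,0,0],[0.002,0,0]],"twist":[[0,0,0],[0,0,0],[0,0,0]],"hand":[-0.2,-0.2,-0.2]}'|grep -E "pos|contact|grip"
```

```text
tcp_pos: [0.6003, 0.0396, -0.0026]
contact_force: [-0.2, -1.8, -0.0]
gripper_force: 0.9
edge rows [(320, [393]), (350, [393]), (410, [393]), (440, [393])]
tcp_pos: [0.6, 0.0416, -0.0027]
contact_force: [-0.1, -2.3, -0.1]
gripper_force: 1.0
```

```bash
for i in 1 2; do python3 -m handwheel '{"slide":[[0.001,0,0],[0.001,0,0]],"twist":[[0,0,0],[0,0,0]],"hand":[-0.2,-0.2]}'|grep -E "pos|contact"; done
```

```text
tcp_pos: [0.5999, 0.0425, -0.0027]
contact_force: [1.0, -2.2, 0.2]
tcp_pos: [0.5997, 0.0435, -0.0027]
contact_force: [1.3, -2.3, 0.4]
```

```bash
for i in 1 2 3; do python3 -m handwheel '{"slide":[[0.001,0,0],[0.001,0,0]],"twist":[[0,0,0],[0,0,0]],"hand":[-0.2,-0.2]}'|grep -E "pos|contact"; done
```

```text
tcp_pos: [0.5997, 0.044, -0.0027]
contact_force: [-0.2, -4.3, 0.4]
tcp_pos: [0.5997, 0.0441, -0.0026]
contact_force: [1.1, -7.5, 0.7]
tcp_pos: [0.5997, 0.0441, -0.0026]
contact_force: [2.3, -9.6, 0.2]
```

```bash
python3 -m handwheel '{"slide":[[0.002,0,0],[0.003,0,0],[0.003,0,0],[0.003,0,0]],"twist":[[0,0,0],[0,0,0],[0,0,0],[0,0,0]],"hand":[-0.2,-0.2,-0.2,-0.2]}'; python3 e.py; python3 -c "
from h import *
p=ctrl.camera_params('wrist');s=ctrl.state();J=(.5885,.1188,1.7037)
"
```

```text
t: 12.85
tcp_pos: [0.5998, 0.0443, -0.0026]
tcp_rot: [-3.142, 0.005, 1.701]
contact_force: [2.4, -15.3, 1.2]
opening: 0.602
gripper_force: 8.2
edge rows [(320, [394]), (350, [394]), (410, [394]), (440, [394])]
```

View pics/last.png

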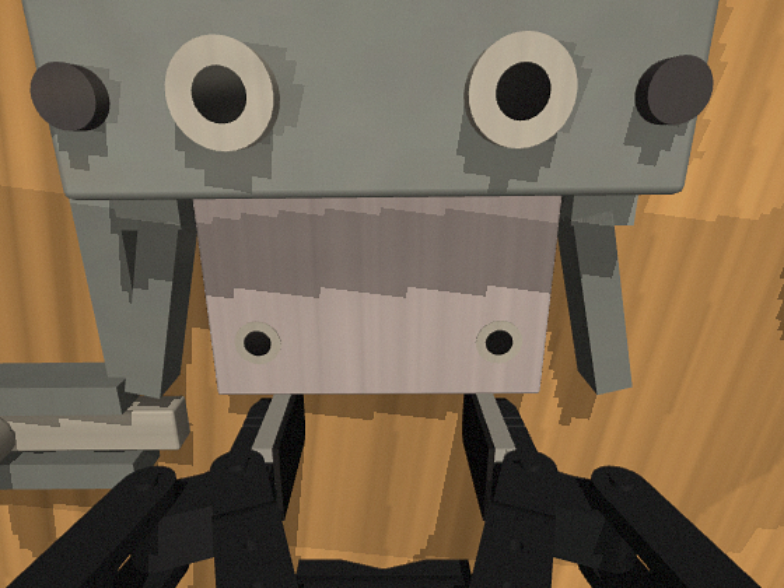

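The plate's rear edge is at row 393, just ahead of the bolt bar (rows ~400-447, tip near col 187). It sits square, and the force rose to 15 N with no movement. I'll check the numbers before backing off.

Run:
```python
from h import *
im=cv2.imread("pics/last.png");g=cv2.cvtColor(im,cv2.COLOR_BGR2HSV)
for c in (60,100,160): print(c,[(r,int(g[r,c,2]),int(g[r,c,1])) for r in range(384,460,4)])
p=ctrl.camera_params("wrist");s=ctrl.state();a=1.7037;T=s["tcp_pos"][:2]
def tj(uv,z): d=toworld("wrist",np.array(uv)/1.4,z,p)[:,:2]-T; return (np.c_[d@[np.cos(a),np.sin(a)],d@[-np.sin(a),np.cos(a)]]*1e3).round(1).tolist()
print("plate rear",tj([[220,393],[540,393]],.012),"bolt front,back",tj([[160,399],[160,447]],.012),"flare tips",tj([[600,393],[632,387]],.015),"bush",tj([[219,93],[523,90]],.041),"bridge front",tj([[72,197],[684,190]],.035),"knob?",tj([[0,433]],.030))
print(s["tcp_pos"],s["contact_force"])
```

```text
60 [(384, 91, 25), (388, 110, 21), (392, 109, 23), (396, 109, 28), (400, 109, 21), (404, 109, 26), (408, 111, 23), (412, 108, 21), (416, 110, 46), (420, 164, 44), (424, 146, 47), (428, 155, 44), (432, 151, 44), (436, 153, 45), (440, 153, 48), (444, 157, 49), (448, 157, 45), (452, 90, 23), (456, 90, 17)]
100 [(384, 92, 19), (388, 112, 20), (392, 113, 23), (396, 110, 25), (400, 112, 23), (404, 111, 25), (408, 112, 25), (412, 111, 25), (416, 110, 42), (420, 111, 41), (424, 162, 46), (428, 158, 47), (432, 154, 45), (436, 153, 48), (440, 155, 44), (444, 157, 45), (448, 164, 48), (452, 77, 23), (456, 90, 25)]
160 [(384, 109, 23), (388, 106, 22), (392, 92, 19), (396, 66, 19), (400, 68, 45), (404, 70, 40), (408, 134, 46), (412, 181, 44), (416, 165, 46), (420, 165, 45), (424, 160, 46), (428, 156, 47), (432, 155, 44), (436, 156, 44), (440, 156, 46), (444, 160, 46), (448, 157, 45), (452, 113, 156), (456, 104, 145)]
plate rear [[11.5, 45.8], [11.3, -47.6]] bolt front,back [[9.6, 63.7], [-7.1, 66.2]] flare tips [[13.0, -63.7], [14.9, -72.5]] bush [[90.7, 28.1], [91.0, -27.6]] bridge front [[71.1, 62.8], [72.2, -64.3]] knob? [[10.3, 97.3]]
[ 0.59981547  0.04431156 -0.00260256] [  2.63119329 -16.21031421   0.83840579]
```

All references agree: the plate's rear is at x ≈ -65 ± 1 mm in the jig frame, so it is home. I'm backing off, rising and shutting the fingers.

```bash
python3 -m handwheel '{"slide":[[-0.006,0,0],[-0.012,0,0],[-0.018,0,0],[-0.024,0,0],[-0.024,0,-0.02],[-0.024,0,-0.06],[-0.024,0,-0.1],[-0.024,-0.04,-0.11],[-0.024,-0.08,-0.11],[-0.024,-0.12,-0.11],[-0.024,-0.14,-0.11],[-0.024,-0.14,-0.11]],"twist":[[0,0,0],[0,0,0],[0,0,0],[0,0,0],[0,0,0],[0,0,0],[0,0,0],[0,0,0],[0,0,0],[0,0,0],[0,0,0],[0,0,0]],"hand":[-0.2,-0.2,-0.2,-0.2,-0.2,-0.2,0.4,0.8,1,1,1,1]}'
python3 - <<'E'
from h import *
import pickle
p=ctrl.camera_params("wrist");im=ctrl.read_camera("wrist")[:,:,::-1].copy();pickle.dump((p,im),open("w7.pkl","wb"))
im=cv2.resize(im,(784,588))
# expected jig from tool contact: TCP x=-76.4,y=+0.3 at (0.5998,0.0443)
a=1.7037;u=np.array([np.cos(a),np.sin(a)]);n=np.array([-u[1],u[0]])
O=np.array([.5998,.0443])+.0764*u-.0003*n; print("jig",O)
for t in (0,3,6):
    K=O-.077*u+(.118-t*.001)*n; q=topix("wrist",[[*K,.042]],p)[0]*1.4; print(t,K.round(4),q.round(0)); cv2.circle(im,tuple(int(v) for v in q.round()),2,(0,0,255),-1)
cv2.imwrite("pics/w7.png",im)
s=ctrl.state(); print(s["t"],s["tcp_pos"],s["tcp_rot"],s["joints"].round(2),s["opening"])
E
```

```text
t: 14.1
tcp_pos: [0.461, 0.0062, 0.1073]
tcp_rot: [-3.141, 0.002, 1.703]
contact_force: [0.5, 0.0, 0.1]
opening: -0.001
gripper_force: 0.0
jig [0.58997338 0.12006601]
0 [0.4832 0.0281] [436. 287.]
3 [0.4862 0.0285] [443. 287.]
6 [0.4892 0.0289] [449. 287.]
14.15 [0.46287449 0.00654361 0.10767151] [3.14102201e+00 1.23720197e-03 1.70339875e+00] [ 0.52  0.11 -0.65  2.03  0.08  1.03 -0.04] 0.0024377510337179956
```

View pics/w7.png

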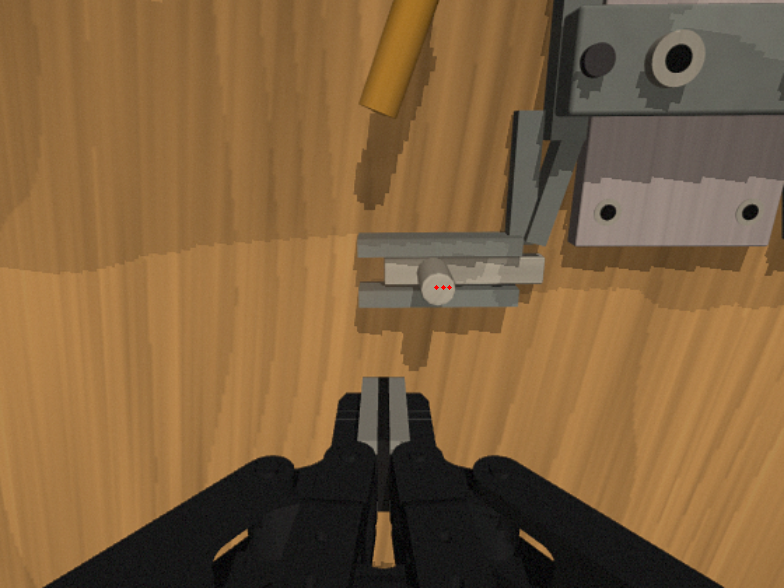

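The knob top is at (438,288), on the predicted spot, so the travel is about 1 mm. The plate is still home under the bridge. I'm lining up on the robot side of the knob.

```bash
python3 -c "
from h import *
need(.454,.0242,.1077,1.7037)"
```

```text
slide [ 0.0187 -0.0065 -0.0001] twist [ 0.0006  0.0012 -0.0003]
```

```bash
python3 -m handwheel '{"slide":[[0.01,-0.003,0],[0.0185,-0.0065,0],[0.0185,-0.0065,0],[0.0185,-0.0065,0.02],[0.0185,-0.0065,0.035],[0.0185,-0.0065,0.045],[0.0185,-0.0065,0.045],[0.0185,-0.0065,0.045]],"twist":[[0,0,0],[0,0,0],[0,0,0],[0,0,0],[0,0,0],[0,0,0],[0,0,0],[0,0,0]],"hand":[1,1,1,1,1,1,1,1]}' && python3 -c "
from h import *
need(.454,.0242,.024,1.7037)"
```

```text
t: 14.95
tcp_pos: [0.4547, 0.0247, 0.0625]
tcp_rot: [-3.141, -0.0, 1.704]
contact_force: [0.9, -1.0, -0.1]
opening: -0.001
gripper_force: 0.0
slide [-0.0004 -0.0008  0.0385] twist [-0.0001 -0.0005  0.0005]
```

```bash
python3 -m handwheel '{"slide":[[0,-0.001,0.015],[0,-0.001,0.03],[0,-0.001,0.038],[0,-0.001,0.038],[0,0.003,0.038],[0,0.007,0.038],[0,0.011,0.038],[0,0.015,0.038],[0,0.019,0.038],[0,0.019,0.038]],"twist":[[0,0,0],[0,0,0],[0,0,0],[0,0,0],[0,0,0],[0,0,0],[0,0,0],[0,0,0],[0,0,0],[0,0,0]],"hand":[1,1,1,1,1,1,1,1,1,1]}'
cat > k.py <<'E'
from h import *
im=ctrl.read_camera("wrist")[:,:,::-1].copy();p=ctrl.camera_params("wrist")
s=ctrl.state();T=s["tcp_pos"][:2];O=np.array([.58997,.12007]);a=1.7037;u=np.array([np.cos(a),np.sin(a)]);n=np.array([-u[1],u[0]])
print("TCP in jig mm",((T-O)@u*1e3).round(1),((T-O)@n*1e3).round(1),s["contact_force"].round(1))
g=cv2.cvtColor(im,cv2.COLOR_BGR2HSV)
# bolt top face profile along its axis x=-77, z=.012: saturation and value against jig y
ys=np.arange(110,-30,-4); q=topix("wrist",np.array([[*(O-.077*u+y*.001*n),.012] for y in ys]),p).round().astype(int)
print([(int(y),int(g[v,w,1]),int(g[v,w,2])) for y,(w,v) in zip(ys,q) if 0<=v<420 and 0<=w<560])
E
python3 k.py
```

```text
t: 15.95
tcp_pos: [0.474, 0.0271, 0.0244]
tcp_rot: [3.141, -0.0, 1.704]
contact_force: [-0.2, 0.2, -0.4]
opening: 0.007
gripper_force: 0.0
TCP in jig mm -76.7 127.5 [ 0.1  0.1 -0.1]
[(110, 47, 86), (106, 49, 120), (102, 46, 134), (98, 48, 122), (94, 39, 162), (90, 45, 164), (86, 47, 162), (82, 46, 162), (78, 44, 163), (74, 50, 163), (70, 41, 167), (66, 40, 166), (62, 45, 163), (58, 45, 163), (54, 47, 167), (50, 43, 167), (46, 146, 162), (42, 152, 173), (38, 149, 159), (34, 149, 161), (30, 147, 154), (26, 145, 171), (22, 146, 164), (18, 142, 169), (14, 144, 161), (10, 145, 148), (6, 153, 142), (2, 146, 154), (-2, 145, 155), (-6, 150, 156), (-10, 146, 157), (-14, 144, 166)]
```

The bolt is following: its tip is now at y≈49 mm.

```bash
python3 -m handwheel '{"slide":[[0,0.004,0],[0,0.008,0],[0,0.012,0],[0,0.016,0],[0,0.02,0],[0,0.024,0],[0,0.028,0],[0,0.032,0],[0,0.036,0],[0,0.04,0],[0,0.043,0],[0,0.043,0]],"twist":[[0,0,0],[0,0,0],[0,0,0],[0,0,0],[0,0,0],[0,0,0],[0,0,0],[0,0,0],[0,0,0],[0,0,0],[0,0,0],[0,0,0]],"hand":[1,1,1,1,1,1,1,1,1,1,1,1]}'|grep -E "pos|contact"; for i in 1 2 3; do python3 -m handwheel '{"slide":[[0,0.001,0],[0,0.002,0],[0,0.002,0]],"twist":[[0,0,0],[0,0,0],[0,0,0]],"hand":[1,1,1]}'|grep -E "pos|contact"; done; python3 k.py
```

```text
tcp_pos: [0.5165, 0.0326, 0.0244]
contact_force: [0.5, -0.9, 0.4]
tcp_pos: [0.518, 0.0328, 0.0244]
contact_force: [-0.5, -0.2, 0.9]
tcp_pos: [0.5198, 0.0331, 0.0243]
contact_force: [-2.1, -0.7, 1.3]
tcp_pos: [0.5202, 0.0331, 0.0241]
contact_force: [-9.9, -1.7, 9.2]
TCP in jig mm -76.9 80.7 [-9.7 -1.8  9. ]
[(110, 149, 99), (106, 139, 117), (102, 141, 116), (98, 145, 97), (94, 145, 109), (90, 149, 116), (86, 31, 123), (82, 40, 122), (78, 227, 9), (74, 33, 123), (70, 44, 161), (66, 45, 164), (62, 46, 105), (58, 47, 126), (54, 42, 128), (50, 47, 164), (46, 42, 163), (42, 44, 163), (38, 47, 159), (34, 46, 161), (30, 48, 160), (26, 42, 165), (22, 44, 163), (18, 44, 164), (14, 47, 167), (10, 45, 165), (6, 46, 166), (2, 148, 145), (-2, 147, 158), (-6, 150, 162), (-10, 149, 161), (-14, 146, 164), (-18, 148, 169), (-22, 149, 173), (-26, 150, 162)]
```

The bolt hit its stop at the expected travel, with its tip at y≈2-4 mm. I'll give a last nudge, back off, rise and check.

```bash
python3 -m handwheel '{"slide":[[0,0.001,0],[0,0.001,0],[0,-0.006,0],[0,-0.014,0],[0,-0.02,0],[0,-0.02,-0.04],[0,-0.02,-0.085],[0,-0.02,-0.12],[0,-0.02,-0.12],[0,-0.02,-0.12]],"twist":[[0,0,0],[0,0,0],[0,0,0],[0,0,0],[0,0,0],[0,0,0],[0,0,0],[0,0,0],[0,0,0],[0,0,0]],"hand":[1,1,1,1,1,1,1,1,1,1]}'; python3 k.py
python3 - <<'E'
from h import *
t=ctrl.read_camera("wrist")[:,:,::-1].copy();p=ctrl.camera_params("wrist");g=cv2.cvtColor(t,cv2.COLOR_BGR2HSV)
O=np.array([.58997,.12007]);a=1.7037;u=np.array([np.cos(a),np.sin(a)]);n=np.array([-u[1],u[0]])
def S(X,y): q=topix("wrist",[[*(O+X*.001*u+y*.001*n),.012]],p)[0].round().astype(int); return int(g[q[1],q[0],1]) if 0<=q[0]<560 and 0<=q[1]<420 else None
print("tip",[(y,S(-77,y)) for y in range(10,-4,-1)])
for y in (30,20,-10,-30): print("x profile y",y,[(x,S(x,y)) for x in range(-90,-54,2)])
E
```

```text
t: 19.15
tcp_pos: [0.5025, 0.0306, 0.145]
tcp_rot: [3.139, 0.001, 1.703]
contact_force: [0.0, 0.3, -1.4]
opening: -0.004
gripper_force: 0.0
TCP in jig mm -77.1 99.3 [-0.9 -0.3 -0.4]
[(110, 140, 120), (106, 134, 126), (102, 138, 111), (98, 138, 118), (94, 131, 125), (90, 138, 124), (86, 136, 114), (82, 47, 164), (78, 46, 160), (74, 48, 160), (70, 47, 162), (66, 48, 80), (62, 55, 102), (58, 50, 122), (54, 52, 123), (50, 46, 149), (46, 51, 146), (42, 46, 145), (38, 47, 145), (34, 49, 146), (30, 45, 164), (26, 46, 165), (22, 46, 167), (18, 48, 166), (14, 44, 164), (10, 44, 164), (6, 48, 166), (2, 143, 137), (-2, 145, 167), (-6, 149, 164), (-10, 156, 113), (-14, 150, 119), (-18, 146, 173), (-22, 146, 183), (-26, 152, 171)]
tip [(10, 48), (9, 41), (8, 46), (7, 43), (6, 44), (5, 41), (4, 39), (3, 145), (2, 150), (1, 150), (0, 142), (-1, 143), (-2, 149), (-3, 151)]
x profile y 30 [(-90, 151), (-88, 149), (-86, 155), (-84, 136), (-82, 47), (-80, 51), (-78, 47), (-76, 46), (-74, 46), (-72, 47), (-70, 44), (-68, 53), (-66, 125), (-64, 40), (-62, 41), (-60, 44), (-58, 42), (-56, 40)]
x profile y 20 [(-90, 149), (-88, 156), (-86, 145), (-84, 141), (-82, 47), (-80, 50), (-78, 44), (-76, 46), (-74, 44), (-72, 49), (-70, 45), (-68, 65), (-66, 146), (-64, 38), (-62, 41), (-60, 43), (-58, 42), (-56, 41)]
x profile y -10 [(-90, 147), (-88, 146), (-86, 145), (-84, 147), (-82, 149), (-80, 149), (-78, 146), (-76, 150), (-74, 144), (-72, 148), (-70, 143), (-68, 149), (-66, 141), (-64, 41), (-62, 42), (-60, 41), (-58, 40), (-56, 44)]
x profile y -30 [(-90, 148), (-88, 146), (-86, 145), (-84, 150), (-82, 149), (-80, 147), (-78, 151), (-76, 143), (-74, 146), (-72, 149), (-70, 154), (-68, 151), (-66, 154), (-64, 43), (-62, 44), (-60, 38), (-58, 43), (-56, 41)]
```

Checks done: the plate's rear is at -65 mm and square, and the bolt bar spans -84 to -70 mm with its tip at about +3 mm, against its stop. The robot is clear of everything, so I'm handing in.

```bash
python3 -c "
from bench import ctrl
print(ctrl.sign_off())"
```

```text
the job is handed in; nothing more can be done
None
```

I pushed the plate home against the end stop and the locking bolt across behind it to its own stop, then handed the job in at about 19 s with the arm clear; the hand-in gave no verdict.

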